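# Cure amber marker lenses in the UV drawer

## Task

Turn the knob on top of the UV cabinet back so that its white pointer stands at the green off mark, then pull the drawer open and lay every amber lens flat, coloured face up, on the drawer's floor, none on top of another. Push the drawer fully shut, and only then turn the knob so that its pointer stands at the red index mark, the knob staying at off whenever the drawer is open. Leave the red lenses where they lie and do not disturb the tin.

Things in the scene. Friction and masses are not known exactly. Their poses are not given: they have to be found in the camera images.
- tray (a point): UV curing cabinet's drawer: centre of the drawer's inner floor, moving with the drawer. x points into the cabinet (the drawer comes out along -x), y along the drawer's width, z up. The floor measures 195 mm along x by 318 mm along y, level with walls 6 mm thick and 66 mm high; the front panel is 75 mm high above the floor and 15 mm thick. With the drawer right out, the floor from x = -97 to about +60 mm lies clear of the cabinet's top
- cab_drawer0 (a joint): how far the grey-fronted drawer is out, m: 0 fully shut, 0.166 right out. It slides with about 1 N of friction and stays where it is left
- cab_drawer0_handle (a point): middle of the drawer's dark bar handle: a round level bar about 10 mm thick and 120 mm long, 35 mm in front of the drawer's front and 38 mm below the cabinet's top; same axes as tray (the bar runs along y, the drawer is pulled along -x). It can be pinched from above
- cab_front (a point): white UV curing cabinet, fixed to the bench, 240 deep x 360 wide x 110 mm high: middle of the top edge of its front. x points back into the cabinet, y along its width, z up. A grey lamp housing 50 mm high stands on the top's rear, 180 mm and more behind this edge
- knob (a joint): angle of the dial's knob, rad: 0 with the pointer at the green off mark, growing clockwise seen from above, stops at -0.15 and 2.8. Stiff enough to stay where it is left (about 0.06 N m)
- knob_grip (a point): grip point of the black knob on the cabinet's top, on its axis, 36 mm above the cabinet's top: an upright bar 56 mm long (its x), 16 mm wide (its y), from 14 to 50 mm above the cabinet's top, standing on a round skirt 82 mm across. The white pointer is on its -x end
- pointer (a point): tip of the knob's white pointer, on the rim of the knob's skirt, 42 mm from the axis (on the -x side of the bar)
- dial_axis (a point): centre of the dial, on the knob's axis, 14 mm above the cabinet's top. The round dark dial plate is 116 mm across
- off_mark (a point): the green off mark on the dial plate: the point 42 mm from the axis where the pointer's tip belongs when the lamp is off
- red_mark (a point): the red index mark on the dial's rim: the point 42 mm from the axis where the pointer's tip belongs when the lamp is set; 1.0 to 2.4 rad clockwise from the green mark
- amber1_center (a point): amber vehicle marker lens, a ribbed oblong block on a thin white base, 92 long (its x) x 40 wide (its y) x 26 mm high, about 90 g, lying flat with its amber face up on a thin black mat (4 mm, fixed) at the start. This point is its centre, 13 mm above its underside; z is out of the coloured face. Some of the four may be absent
- amber2_center (a point): amber vehicle marker lens, a ribbed oblong block on a thin white base, 92 long (its x) x 40 wide (its y) x 26 mm high, about 90 g, lying flat with its amber face up on a thin black mat (4 mm, fixed) at the start. This point is its centre, 13 mm above its underside; z is out of the coloured face. Some of the four may be absent
- amber3_center (a point): amber vehicle marker lens, a ribbed oblong block on a thin white base, 92 long (its x) x 40 wide (its y) x 26 mm high, about 90 g, lying flat with its amber face up on a thin black mat (4 mm, fixed) at the start. This point is its centre, 13 mm above its underside; z is out of the coloured face. Some of the four may be absent
- amber4_center (a point): amber vehicle marker lens, a ribbed oblong block on a thin white base, 92 long (its x) x 40 wide (its y) x 26 mm high, about 90 g, lying flat with its amber face up on a thin black mat (4 mm, fixed) at the start. This point is its centre, 13 mm above its underside; z is out of the coloured face. Some of the four may be absent
- red1_center (a point): red vehicle marker lens, a ribbed oblong block on a thin white base, 92 long (its x) x 40 wide (its y) x 26 mm high, about 90 g, lying flat with its red face up on a thin black mat (4 mm, fixed) at the start. This point is its centre, 13 mm above its underside; z is out of the coloured face. To be left alone
- red2_center (a point): red vehicle marker lens, a ribbed oblong block on a thin white base, 92 long (its x) x 40 wide (its y) x 26 mm high, about 90 g, lying flat with its red face up on a thin black mat (4 mm, fixed) at the start. This point is its centre, 13 mm above its underside; z is out of the coloured face. To be left alone
- tin: bystander: round metal tin of polish, 72 mm across, 65 mm high, standing; origin at its underside
Mind the look-alikes: they are no part of the job. Leave any purple or turquoise look-alike of the part that bears amber1_center alone.

How it is judged (in metres and radians):
On the way, in this order (a step that is already met when the one before it is completed fails the run):
1. the knob stands at the green off mark, the drawer still shut (horizontal distance between pointer and off_mark below 0.0045 m and value of joint cab_drawer0 below 0.03 m), for 0.2 s.
2. the drawer is pulled open (value of joint cab_drawer0 above 0.1 m), for 0.2 s.
3. every amber lens lies flat on the drawer's floor and the drawer is fully shut (x of amber1_center in the frame of tray between -0.1 and 0.1 m and y of amber1_center in the frame of tray between -0.16 and 0.16 m and z of amber1_center in the frame of tray between 0 and 0.024 m and angle between each of amber1_center, amber2_center, amber3_center, amber4_center's own z axis and vertical below 0.25 rad and x of amber2_center in the frame of tray between -0.1 and 0.1 m and y of amber2_center in the frame of tray between -0.16 and 0.16 m and z of amber2_center in the frame of tray between 0 and 0.024 m and x of amber3_center in the frame of tray between -0.1 and 0.1 m and y of amber3_center in the frame of tray between -0.16 and 0.16 m and z of amber3_center in the frame of tray between 0 and 0.024 m and x of amber4_center in the frame of tray between -0.1 and 0.1 m and y of amber4_center in the frame of tray between -0.16 and 0.16 m and z of amber4_center in the frame of tray between 0 and 0.024 m and value of joint cab_drawer0 below 0.006 m), for 0.2 s.
4. the knob stands at the red index mark (horizontal distance between pointer and red_mark below 0.0045 m and value of joint cab_drawer0 below 0.006 m), for 0.2 s.
At the end, for the whole second after the job is handed in: Every amber lens present lies in the drawer, flat (within 14 degrees) and face up on its floor, not on another lens; the drawer is shut to within 6 mm; the pointer is within 4.5 mm (6 degrees) of the red mark; the red lenses are within 80 mm of where they were (all of step 4 and x of amber1_center in the frame of tray between -0.1 and 0.1 m and y of amber1_center in the frame of tray between -0.16 and 0.16 m and z of amber1_center in the frame of tray between 0 and 0.024 m and angle between each of amber1_center, amber2_center, amber3_center, amber4_center's own z axis and vertical below 0.25 rad and x of amber2_center in the frame of tray between -0.1 and 0.1 m and y of amber2_center in the frame of tray between -0.16 and 0.16 m and z of amber2_center in the frame of tray between 0 and 0.024 m and x of amber3_center in the frame of tray between -0.1 and 0.1 m and y of amber3_center in the frame of tray between -0.16 and 0.16 m and z of amber3_center in the frame of tray between 0 and 0.024 m and x of amber4_center in the frame of tray between -0.1 and 0.1 m and y of amber4_center in the frame of tray between -0.16 and 0.16 m and z of amber4_center in the frame of tray between 0 and 0.024 m and distance of each of red1_center, red2_center from where it was at the start of the episode below 0.08 m); the robot touches nothing.
It fails at once if the lamp is on (knob more than 0.3 rad from off) while the drawer is more than 3 cm open (value of joint knob above 0.3 rad and value of joint cab_drawer0 above 0.03 m).
It fails at once if a red lens is taken away (moved more than 8 cm) (distance of any of red1_center, red2_center from where it was at the start of the episode above 0.08 m).
It fails at once if the tin is disturbed (moved more than 5 cm) (distance of tin from where it was at the start of the episode above 0.05 m).
Of amber1, amber2, amber3, amber4 only 2 to 4 are there at a start; the rules pass over those that are not, and their reading is None.
At some moment in a run one of amber1, amber2, amber3, amber4 may be knocked a few centimetres aside while the robot is not near it.
Once in a run the grip may slacken for a moment while it holds something.
It also fails if it takes over 210 s, if anything falls off the work surface, if the arm or the gripper's body presses on something with over 40 N, if the wrist force passes 120 N, or if a joint passes its speed limit or range.

## Robot

A 6-joint arm with a two-finger parallel gripper is mounted at the origin on the work surface. World frame = base frame: x ahead of the robot, y to its left, z up, the work surface at z = 0. Lengths are in m, angles in degrees, forces in N, time in s.
With the tool pointing down it reaches from about 0.375 to 0.9 m from the base axis. Payload 3.1 kg.
Tool frame: the origin (TCP) lies on the centre line of the jaws, within the pads' length; the fingertips stand 25 mm ahead of it and the grasp point (between the pads) lies 6 mm ahead of it; z points along the fingers, y is the line along which they close (so a half turn about z gives the same grasp; the last joint's range is limited). The gripper opens to 87 mm and grips with 3 to 60 N. Pads are 19 mm wide; open, the fingers measure 117 mm over their backs; the gripper's body (75 mm by 190 mm) begins 51 mm behind the grasp point.
Start: joints at [53.314, 30.224, 82.088, -0, 67.689, -10.227], TCP at [0.278, 0.56, 0.248] pointing down, gripper open.
Joint ranges: [-176.69, 176.69], [-43.24, 126.21], [12.49, 139.97], [-82, 262], [0, 151.66], [-163.58, 163.58]. Speed limits (degrees/s): [159.86, 159.86, 180, 180, 180, 180].

## Interface

Orientations are given as a 3x3 rotation matrix whose columns are the frame's x, y, z axes.
In Python, from rig import * gives the robot as it stands.
- The arm moves only by the tool step_arm, never from a script. Its argument "steps" is a list of rows, each a list of 7 numbers: the shift along the tool's x, y, z normalised to -1 to 1, where 1 is 0.3 m, then the turn, a rotation vector about the tool's x, y, z normalised to -1 to 1, where 1 is 45 degrees, then the gripper's target within -1 to 1 (shut at 1, half-way at 0, fully open at -1). A call has 1 to 8 rows; each row is the pose to reach, as a shift and turn from the pose commanded when the call began, along the tool's axes at that moment; what a row does not reach only later rows make up. A row lasts 1/12 s, in which the tool goes at most 41.7 mm and 7.16 degrees, less where a joint would pass 70% of its speed; a pose out of reach is approached as far as the arm can. A call with a number of a shift or a turn outside -1 to 1 is refused whole. A call with a gripper value outside its range is refused whole. The fingers move at their own pace and stop on an object; the grip force is fixed at half the most. Time passes only in rows, so rows that repeat a pose let the fingers close. It gives the time, the measured TCP pose, the force, the opening and the grip force at its end, in the units of the state.
- read_state(): the state, without advancing time (a new reading comes with each control period).
- capture(name): name is "scene" or "top" or "wrist"; returns a dict with "image" (420x560x3 uint8, red, green, blue), "vertical_fov" (degrees; the focal length in pixels is half the picture's height over the tangent of half this angle, whatever the lens; pixels are square), "cx", "cy" (the principal point, pixels), "world_from_camera" (4x4, takes a point from camera to world coordinates); the wrist camera has in their place "T_tool_cam" (4x4, takes a point from camera to tool coordinates, whose origin is the TCP and whose axes are the flange's). Camera axes: x right, y down, z forward; pixel columns grow to the right and rows downward; lengths in m; the calibration is good to about 2 mm. The wrist camera is an equidistant fisheye: a pixel r from the principal point sees the ray r / f radians off the axis. A picture is of the moment at which its call begins: read the wrist's pose just before it. There is no depth.
- hand_in(): hands the job in; it is judged then, once.
The state is a dict: "time_s": time; "joint_positions": joint angles; "qvel": joint speeds; "tau": joint torques, N m; "position": TCP position; "tcp_rot": TCP orientation; "force": force on the tool from outside, world axes, zero at the start; "moment": the same for the moment, N m; "opening": opening from 0.0 (shut) to 1.0 (fully open); "grasp_force": force on a finger pad.
Only numpy, scipy, OpenCV 4.12 (cv2) and the standard library are available. Lean on these libraries where they do the work, as an engineer would, in place of code of your own. Each camera call takes 0.05 s, during which the arm holds its last target. There are 200 camera calls.

## Working session

There is one attempt and no reset: what is moved stays moved. The work goes in short steps, Python scripts to look and compute and a tool call to move; the robot and the scene stay as the last step left them, time stands still between calls to the robot, and variables do not carry over. Pictures are saved under pics/ and viewed, at most 14 in all, crops included, and the job is handed in when it is done.

Besides the shell and the picture viewer there is one more tool, called after "Call:" in YAML: its name, and indented under it one key for each argument. step_arm: Moves the arm, as the interface text tells. Scaled input: -1 to 1 covers 0.3 m each way for a shift and 45 degrees each way for a turn. Its arguments: {"type":"object","properties":{"steps":{"type":"array"}},"required":["steps"]}

```bash
ls; mkdir -p pics
python3 - <<'E'
from rig import *
import cv2,numpy as np
s=read_state();print({k:np.round(v,3).tolist() for k,v in s.items()})
for n in("scene","top"):
    c=capture(n);cv2.imwrite(f"pics/{n}0.png",c["image"][:,:,::-1]);print(n,c["vertical_fov"],c["cx"],c["cy"],np.round(c["world_from_camera"],3).tolist())
c=capture("wrist");cv2.imwrite("pics/wrist0.png",c["image"][:,:,::-1]);print(c["vertical_fov"],c["cx"],c["cy"],np.round(c["T_tool_cam"],4).tolist())
E
```

```text
pics
{'time_s': 0.0, 'joint_positions': [53.313, 30.281, 82.156, -0.001, 67.688, -10.227], 'qvel': [0.063, -0.011, 0.008, 0.039, 0.007, -0.015], 'tau': [-0.001, -44.004, -17.659, 0.063, 0.058, -0.0], 'position': [0.278, 0.559, 0.247], 'tcp_rot': [[-0.895, 0.446, -0.001], [0.446, 0.895, -0.002], [0.0, -0.002, -1.0]], 'force': [-0.056, -0.023, 0.217], 'moment': [-0.012, -0.003, -0.003], 'grasp_force': 0.0, 'opening': 0.999}
scene 54.26857045080074 274.3341958922703 207.52476239475385 [[0.867, 0.324, -0.377, 1.015], [0.497, -0.54, 0.679, -0.972], [0.017, -0.777, -0.63, 0.973], [0.0, 0.0, 0.0, 1.0]]
top 56.31908582872847 277.47096715763035 219.3396035200165 [[0.016, -0.996, 0.093, 0.38], [-1.0, -0.017, -0.009, -0.062], [0.011, -0.093, -0.996, 1.098], [0.0, 0.0, 0.0, 1.0]]
65.70646984690485 279.5628630022344 210.40766131939876 [[0.001, -0.9683, -0.2498, 0.0686], [1.0, 0.001, 0.0004, 0.0006], [-0.0001, -0.2498, 0.9683, -0.1373], [0.0, 0.0, 0.0, 1.0]]
```

View pics/top0.png

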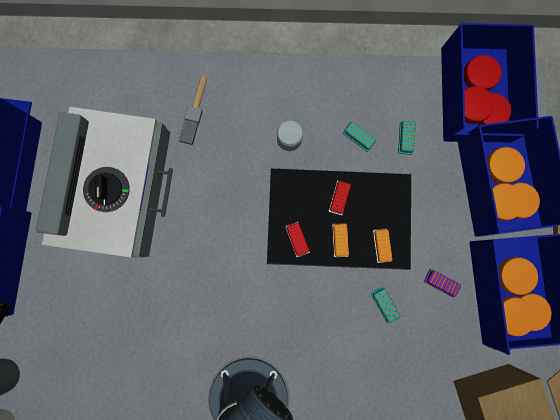

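View pics/scene0.png

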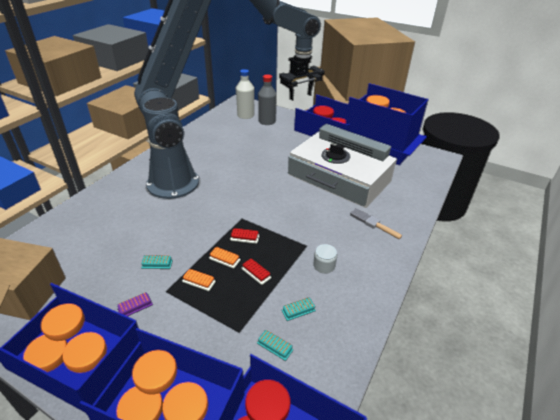

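The top view shows two ambers on the mat at (341,240) and (383,246), and reds at (340,197) and (297,239). The dial is at about (105,190), with its green mark at (126,190) and red mark at (96,207). The scene view agrees. Next I'll write helpers and take measurements.

```bash
cat > h.py <<'E'
from rig import *
import cv2,numpy as np
np.set_printoptions(precision=4,suppress=True)
def focal(c): return 210/np.tan(np.radians(c["vertical_fov"]/2))
def grab(n):
    s=read_state();c=capture(n)
    if n=="wrist":
        T=np.eye(4);T[:3,:3]=s["tcp_rot"];T[:3,3]=s["position"];c["W"]=T@c["T_tool_cam"]
    else:c["W"]=np.array(c["world_from_camera"])
    c["fish"]=n=="wrist";return c
def ray(c,u,v):
    d=np.array([u-c["cx"],v-c["cy"]])/focal(c)
    if c["fish"]:
        r=np.hypot(*d);d=np.array([*(d*np.sinc(r/np.pi)**-1*0+d/max(r,1e-9)*np.sin(r)),np.cos(r)])
    else:d=np.array([*d,1.])
    return c["W"][:3,:3]@d
def onz(c,u,v,z):
    d=ray(c,u,v);o=c["W"][:3,3];return o+d*(z-o[2])/d[2]
def proj(c,p):
    q=np.linalg.inv(c["W"])@np.append(p,1);q=q[:3];f=focal(c)
    if c["fish"]:
        r=np.hypot(q[0],q[1]);th=np.arctan2(r,q[2]);return np.array([c["cx"],c["cy"]])+f*th*q[:2]/max(r,1e-9)
    return np.array([c["cx"],c["cy"]])+f*q[:2]/q[2]
def mask(im,h0,h1,s0=120,v0=80):
    h=cv2.cvtColor(im,cv2.COLOR_RGB2HSV);return cv2.inRange(h,(h0,s0,v0),(h1,255,255))
def rect_world(c,m,z,amin=60,roi=None):
    out=[]
    m=cv2.morphologyEx(m,cv2.MORPH_CLOSE,np.ones((3,3)))
    for k in cv2.findContours(m,cv2.RETR_EXTERNAL,cv2.CHAIN_APPROX_NONE)[0]:
        if cv2.contourArea(k)<amin:continue
        w=np.array([onz(c,*p[0],z)[:2] for p in k],np.float32)*1000
        (x,y),(a,b),t=cv2.minAreaRect(w)
        if a<b:a,b,t=b,a,t+90
        px=k[:,0].mean(0)
        out.append((x/1e3,y/1e3,a,b,(t+90)%180-90,px))
    return out
def move(p,R):
    "shift and turn numbers from present state to p,R in tool axes, full units"
    s=read_state();R0=np.array(s["tcp_rot"]);d=R0.T@(np.array(p)-s["position"])
    from scipy.spatial.transform import Rotation as Ro
    return d/.3,np.degrees(Ro.from_matrix(R0.T@R).as_rotvec())/45
def down(a):
    "tool down, tool y axis at yaw a deg from world x"
    a=np.radians(a);y=np.array([np.cos(a),np.sin(a),0]);z=np.array([0,0,-1.]);return np.c_[np.cross(y,z),y,z]
E
python3 - <<'E'
from h import *
c=grab("top")
for n,m in(("amber",mask(c["image"],8,20)),("red",mask(c["image"],0,5)|mask(c["image"],172,180))):
    for r in rect_world(c,m,0.030,40):
        if r[5][0]<430:print(n,*np.round(r[:5],3),r[5].round())
for p in[(71,108),(156,120),(134,257),(43,244)]:print("cab corner",p,onz(c,*p,.11)) 
for p in[(126,190),(96,207),(105,190)]:print("dial",p,onz(c,*p,.12))
for p in[(171,170),(161,215)]:print("handle",p,onz(c,*p,.072))
print("tin",onz(c,290,133,.065))
cv2.imwrite("pics/k1.png",cv2.resize(c["image"][90:280,30:210,::-1],None,fx=3,fy=3,interpolation=cv2.INTER_CUBIC))
E
```

```text
amber 0.414 -0.361 87.386 38.907 9.107 [383. 245.]
amber 0.427 -0.245 87.37 38.085 3.973 [341. 240.]
red 0.427 -0.127 85.829 36.755 21.337 [297. 239.]
red 0.545 -0.243 85.488 37.155 -15.101 [340. 197.]
cab corner (71, 108) [0.7518 0.4668 0.11  ]
cab corner (156, 120) [0.7243 0.2467 0.11  ]
cab corner (134, 257) [0.3717 0.2857 0.11  ]
cab corner (43, 244) [0.4004 0.5136 0.11  ]
dial (126, 190) [0.5388 0.3105 0.12  ]
dial (96, 207) [0.4945 0.3829 0.12  ]
dial (105, 190) [0.5378 0.363  0.12  ]
handle (171, 170) [0.6022 0.2129 0.072 ]
handle (161, 215) [0.482  0.2341 0.072 ]
tin [ 0.7111 -0.1014  0.065 ]
```

View pics/k1.png

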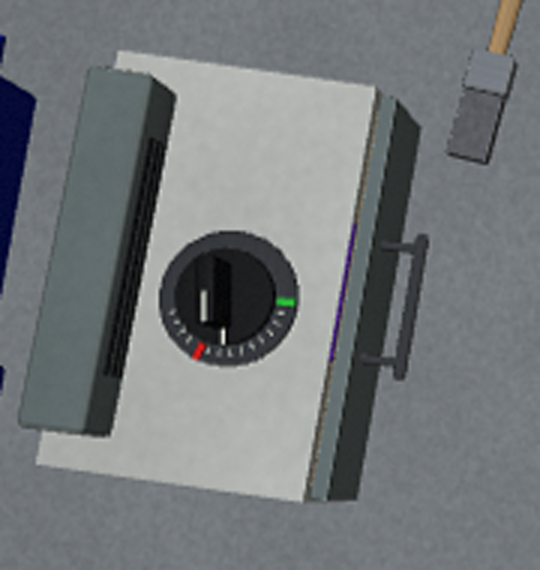

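The pointer is about 95° clockwise of green, and red is about 117° clockwise of green. I'll move over the knob for a close look.

Run:
```python
from h import *
print(move([.537,.363,.255],down(80)))
```

```text
(array([-1.0638, -0.2012, -0.0268]), array([-0.0016, -0.0005, -0.3658]))
```

Call:
step_arm:
  steps:
    - [-0.5,-0.1,-0.02,0,0,-0.18,-1]
    - [-0.5,-0.1,-0.02,0,0,-0.18,-1]
    - [-0.5,-0.1,-0.02,0,0,-0.18,-1]
    - [-1,-0.2,-0.027,0,0,-0.366,-1]
    - [-1,-0.2,-0.027,0,0,-0.366,-1]
    - [-1,-0.2,-0.027,0,0,-0.366,-1]
    - [-1,-0.2,-0.027,0,0,-0.366,-1]
    - [-1,-0.2,-0.027,0,0,-0.366,-1]

```text
time_s: 0.87
position: [0.5247, 0.3686, 0.2556]
tcp_rot: [[-0.984, 0.177, 0.003], [0.177, 0.984, -0.001], [-0.003, -0.001, -1.0]]
force: [0.4, 0.4, 1.0]
opening: 0.998
grasp_force: 0.0
```

Run:
```python
from h import *
c=grab("wrist");cv2.imwrite("pics/w1.png",c["image"][:,:,::-1])
s=read_state();print(s["position"],s["joint_positions"],s["time_s"])
im=c["image"];np.save("w1.npy",c,allow_pickle=True)
h=cv2.cvtColor(im,cv2.COLOR_RGB2HSV)
for n,m in(("g",mask(im,45,75)),("r",mask(im,0,6)|mask(im,172,180)),("w",cv2.inRange(h,(0,0,150),(180,60,255)))):
    k,l,st,ce=cv2.connectedComponentsWithStats(m)
    for i in range(1,k):
        if 30<st[i,4]<8000:print(n,st[i].tolist(),ce[i],onz(c,*ce[i],.118))
```

```text
[0.5264 0.3675 0.2556] [ 25.0486  31.0342  79.1082  -0.2021  69.6766 -54.5723] 0.9167
g [218, 227, 17, 9, 115] [225.887  231.0609] [0.5381 0.318  0.118 ]
r [509, 0, 17, 21, 255] [516.3804   8.0275] [0.3563 0.6505 0.118 ]
r [526, 0, 34, 26, 653] [545.9786  10.4946] [0.3535 0.7013 0.118 ]
r [514, 22, 46, 73, 2687] [536.3506  58.447 ] [0.4119 0.6657 0.118 ]
r [289, 162, 11, 18, 125] [293.864 170.328] [0.4952 0.387  0.118 ]
w [268, 182, 7, 17, 63] [270.9048 189.873 ] [0.5084 0.3647 0.118 ]
w [153, 194, 26, 63, 973] [165.0288 222.9188] [0.5209 0.2628 0.118 ]
w [270, 209, 12, 31, 139] [275.5827 223.6906] [0.539  0.3632 0.118 ]
w [389, 251, 24, 9, 34] [399.8824 256.3824] [0.5929 0.4744 0.118 ]
w [193, 291, 166, 38, 4790] [270.8668 306.6357] [0.6219 0.3433 0.118 ]
w [179, 300, 13, 21, 134] [185.6791 313.4776] [0.6179 0.2553 0.118 ]
w [389, 375, 16, 10, 31] [396.9677 379.129 ] [0.7584 0.4706 0.118 ]
w [383, 382, 20, 19, 226] [392.3584 392.1416] [0.781  0.4653 0.118 ]
```

View pics/w1.png

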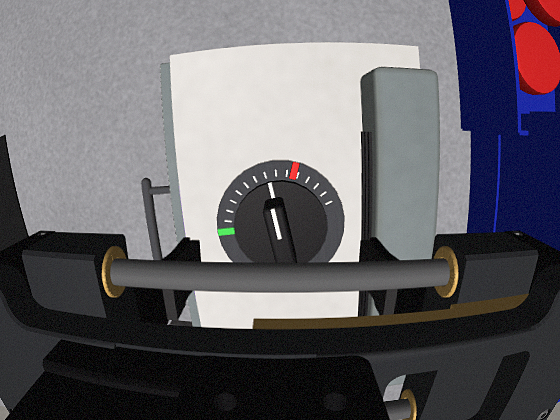

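The wrist view shows green at (226,231), red at (294,170), the pointer tip line at (271,190), and the bar. I'll fit the dial circle.

```bash
cat >> h.py <<'E'
from scipy.optimize import least_squares
def circ(P,r=None):
    f=lambda q:np.hypot(P[:,0]-q[0],P[:,1]-q[1])-(r if r else q[2])
    return least_squares(f,[*P.mean(0),.05],loss="soft_l1",f_scale=.001).x
def dial(c,g0=(.54,.363),cut=None):
    im=c["image"];h=cv2.cvtColor(im,cv2.COLOR_RGB2HSV);v=h[:,:,2]
    P=[]
    o=proj(c,[*g0,.114])
    for a in np.radians(np.arange(0,360,3)):
        # walk out on plane; last dark->bright change
        for r in np.arange(.050,.070,.0004):
            q=proj(c,[g0[0]+r*np.cos(a),g0[1]+r*np.sin(a),.114])
            i,j=int(round(q[1])),int(round(q[0]))
            if not(0<=i<420 and 0<=j<560):break
            if v[i,j]>150 and h[i,j,1]<60:P.append(onz(c,*q,.114)[:2]);break
    P=np.array(P);x=circ(P);res=np.abs(np.hypot(P[:,0]-x[0],P[:,1]-x[1])-x[2])
    P=P[res<.002];return circ(P),len(P)
E
python3 - <<'E'
from h import *
c=np.load("w1.npy",allow_pickle=True).item()
x,n=dial(c);print(x,n); x,n=dial(c,x[:2]);print(x,n)
for nm,p in(("g",(225.9,231.1)),("r",(293.9,170.3)),("pt",(270.9,189.9))):
    for z in(.114,.124):
        q=onz(c,*p,z)[:2]-x[:2];print(nm,z,np.hypot(*q),np.degrees(np.arctan2(q[1],q[0])))
E
```

```text
[0.5417 0.367  0.0582] 82
[0.5417 0.3669 0.0582] 79
g 0.114 0.0498272985962254 -92.70349796005362
g 0.124 0.04774897877977216 -96.37081872631754
r 0.114 0.05022499341205223 156.22946688010154
r 0.124 0.051418022778497705 157.04890942127602
pt 0.114 0.0325584730600716 -175.73573027506075
pt 0.124 0.034383193420006085 -176.99578844358308
```

Run:
```python
from h import *
print(move([.5417,.3669,.155],down(93)),(read_state()["position"]))
```

```text
(array([-0.0491,  0.0074,  0.3354]), array([-0.0018,  0.0056, -0.2958])) [0.5264 0.3675 0.2556]
```

Call:
step_arm:
  steps:
    - [-0.049,0.007,0,0,0.005,-0.15,-1]
    - [-0.049,0.007,0,0,0.005,-0.296,-1]
    - [-0.049,0.007,0.13,0,0.005,-0.296,-1]
    - [-0.049,0.007,0.26,0,0.005,-0.296,-1]
    - [-0.049,0.007,0.335,0,0.005,-0.296,-1]
    - [-0.049,0.007,0.335,0,0.005,-0.296,-1]
    - [-0.049,0.007,0.335,0,0.005,-0.296,0.6]
    - [-0.049,0.007,0.335,0,0.005,-0.296,1]

```text
time_s: 1.58
position: [0.5356, 0.3721, 0.1562]
tcp_rot: [[-0.998, -0.058, -0.003], [-0.058, 0.998, 0.001], [0.003, 0.001, -1.0]]
force: [0.4, 0.3, 0.9]
opening: 0.922
grasp_force: 0.0
```

Call:
step_arm:
  steps:
    - [0,0,0,0,0,0,1]
    - [0,0,0,0,0,0,1]
    - [0,0,0,0,0,0,1]
    - [0,0,0,0,0,0,1]
    - [0,0,0,0,0,0,1]

```text
time_s: 2.0
position: [0.5352, 0.3717, 0.1557]
tcp_rot: [[-0.998, -0.058, -0.003], [-0.058, 0.998, 0.001], [0.003, 0.001, -1.0]]
force: [-0.2, 0.1, -0.5]
opening: 0.555
grasp_force: 0.0
```

The first measurement was taken before the arm had settled, so I'll open, rise and re-measure.

Call:
step_arm:
  steps:
    - [-0.02,-0.017,0,0,0,0,-1]
    - [-0.02,-0.017,-0.1,0,0,0,-1]
    - [-0.02,-0.017,-0.23,0,0,0,-1]
    - [-0.02,-0.017,-0.333,0,0,0,-1]
    - [-0.02,-0.017,-0.333,0,0,0,-1]
    - [-0.02,-0.017,-0.333,0,0,0,-1]
    - [-0.02,-0.017,-0.333,0,0,0,-1]
    - [-0.02,-0.017,-0.333,0,0,0,-1]

```text
time_s: 2.67
position: [0.5409, 0.3662, 0.2532]
tcp_rot: [[-0.998, -0.058, -0.007], [-0.058, 0.998, -0.001], [0.007, -0.001, -1.0]]
force: [-0.7, -1.0, -0.4]
opening: 0.984
grasp_force: 0.0
```

```bash
cat >> h.py <<'E'
def marks(c,x):
    im=c["image"];h=cv2.cvtColor(im,cv2.COLOR_RGB2HSV)
    for n,m,z in(("g",mask(im,45,75),.114),("r",mask(im,0,6)|mask(im,172,180),.114),("w",cv2.inRange(h,(0,0,140),(180,60,255)),.124)):
        k,l,st,ce=cv2.connectedComponentsWithStats(m)
        for i in range(1,k):
            q=onz(c,*ce[i],z)[:2]-x[:2];r=np.hypot(*q)
            if st[i,4]>20 and r<.058:print(n,st[i].tolist(),ce[i],"r %.4f ang %.1f"%(r,np.degrees(np.arctan2(q[1],q[0]))))
E
python3 - <<'E'
from h import *
s=read_state();print(s["position"],s["time_s"],s["qvel"])
c=grab("wrist");np.save("w2.npy",c,allow_pickle=True)
x,n=dial(c);x,n=dial(c,x[:2]);print(x,n);marks(c,x)
print(np.degrees(np.arctan2(*np.array(s["tcp_rot"])[[1,0],1])))
E
```

```text
[0.5409 0.3662 0.2532] 2.6667 [0.1071 0.6249 0.1435 0.1384 0.0884 0.0808]
[0.5417 0.3669 0.0581] 92
g [215, 199, 18, 9, 125] [223.432 202.856] r 0.0497 ang -93.0
r [300, 149, 14, 19, 131] [306.4656 157.771 ] r 0.0505 ang 156.2
w [279, 163, 4, 17, 66] [280.5    171.2424] r 0.0345 ang -178.1
w [278, 188, 5, 33, 143] [279.9371 203.5035] r 0.0072 ang 179.8
93.31726897310479
```

Call:
step_arm:
  steps:
    - [-0.003,0.002,0.12,0,0,0,-1]
    - [-0.003,0.002,0.25,0,0,0,-1]
    - [-0.003,0.002,0.33,0,0,0,-1]
    - [-0.003,0.002,0.33,0,0,0,1]
    - [-0.003,0.002,0.33,0,0,0,1]
    - [-0.003,0.002,0.33,0,0,0,1]
    - [-0.003,0.002,0.33,0,0,0,1]
    - [-0.003,0.002,0.33,0,0,0,1]

```text
time_s: 3.38
position: [0.5435, 0.3682, 0.1582]
tcp_rot: [[-0.998, -0.058, -0.0], [-0.058, 0.998, 0.002], [-0.0, 0.002, -1.0]]
force: [-0.3, 0.2, -0.2]
opening: 0.709
grasp_force: 0.0
```

Call:
step_arm:
  steps:
    - [0,0,0,0,0,0,1]
    - [0,0,0,0,0,0,1]
    - [0,0,0,0,0,0,1]
    - [0,0,0,0,0,0,1]
    - [0,0,0,0,0,0,1]
    - [0,0,0,0,0,0,1]

```text
time_s: 3.88
position: [0.5422, 0.3676, 0.156]
tcp_rot: [[-0.998, -0.058, -0.004], [-0.058, 0.998, 0.0], [0.004, 0.0, -1.0]]
force: [0.2, -0.8, 0.9]
opening: 0.246
grasp_force: 0.0
```

Call:
step_arm:
  steps:
    - [0,0,0,0,0,0,1]
    - [0,0,0,0,0,0,1]
    - [0,0,0,0,0,-0.13,1]
    - [0,0,0,0,0,-0.28,1]
    - [0,0,0,0,0,-0.43,1]
    - [0,0,0,0,0,-0.58,1]
    - [0,0,0,0,0,-0.73,1]
    - [0,0,0,0,0,-0.86,1]

```text
time_s: 4.55
position: [0.5423, 0.3666, 0.156]
tcp_rot: [[-0.739, -0.674, -0.004], [-0.674, 0.739, -0.002], [0.004, 0.002, -1.0]]
force: [-0.3, -4.6, 2.0]
opening: 0.181
grasp_force: 30.0
```

Call:
step_arm:
  steps:
    - [0,0,0,0,0,-0.15,1]
    - [0,0,0,0,0,-0.3,1]
    - [0,0,0,0,0,-0.45,1]
    - [0,0,0,0,0,-0.6,1]
    - [0,0,0,0,0,-0.75,1]
    - [0,0,0,0,0,-0.9,1]
    - [0,0,0,0,0,-0.99,1]
    - [0,0,0,0,0,-0.99,1]

```text
time_s: 5.22
position: [0.5419, 0.3668, 0.156]
tcp_rot: [[-0.058, -0.998, -0.005], [-0.998, 0.058, -0.001], [0.002, 0.005, -1.0]]
force: [-1.1, -3.6, 1.9]
opening: 0.183
grasp_force: 30.0
```

Call:
step_arm:
  steps:
    - [0,0,0,0,0,0,1]
    - [0,0,0,0,0,0,1]
    - [0,0,0,0,0,0,1]

```text
time_s: 5.47
position: [0.5419, 0.3668, 0.156]
tcp_rot: [[-0.06, -0.998, -0.005], [-0.998, 0.06, -0.001], [0.002, 0.005, -1.0]]
force: [-1.2, -5.1, 3.0]
opening: 0.182
grasp_force: 30.0
```

Yaw is 176.6°. I'll open, lift and check.

Call:
step_arm:
  steps:
    - [0,0,0,0,0,0,-1]
    - [0,0,0,0,0,0,-1]
    - [0,0,0,0,0,0,-1]
    - [0,0,-0.1,0,0,0,-1]
    - [0,0,-0.22,0,0,0,-1]
    - [0,0,-0.33,0,0,0,-1]
    - [0,0,-0.33,0,0,0,-1]
    - [0,0,-0.33,0,0,0,-1]

```text
time_s: 6.13
position: [0.5442, 0.3689, 0.258]
tcp_rot: [[-0.06, -0.998, 0.002], [-0.998, 0.06, 0.004], [-0.004, -0.002, -1.0]]
force: [-1.1, 0.3, 0.9]
opening: 0.706
grasp_force: 0.0
```

Run:
```python
from h import *
s=read_state();print(s["position"],s["time_s"])
c=grab("wrist");np.save("w3.npy",c,allow_pickle=True);im=c["image"]
x,n=dial(c);x,n=dial(c,x[:2]);print(x,n);marks(c,x)
# handle: sample
cv2.imwrite("pics/w3.png",im[:,:,::-1])
print(np.degrees(np.arctan2(*np.array(s["tcp_rot"])[[1,0],1])),s["joint_positions"])
```

```text
[0.5442 0.3689 0.258 ] 6.1333
[0.5413 0.367  0.0581] 104
g [280, 137, 7, 18, 126] [283.  145.5] r 0.0496 ang -93.7
r [327, 216, 17, 11, 114] [335.3158 221.307 ] r 0.0514 ang 155.8
w [281, 156, 4, 17, 62] [282.5968 164.4677] r 0.0342 ang -93.2
w [281, 180, 5, 32, 156] [283.0513 195.859 ] r 0.0074 ang -96.0
176.57760288371895 [  24.3467   32.1042   76.6238    0.1673   71.0516 -152.2851]
```

View pics/w3.png

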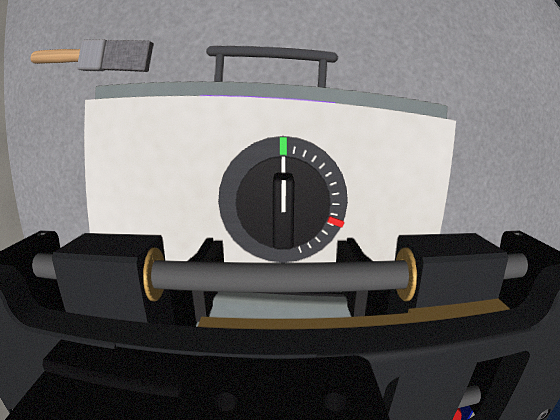

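The pointer stands at green, within about 0.5°. The handle bar runs from (212,50) to (333,57).

Run:
```python
from h import *
c=np.load("w3.npy",allow_pickle=True).item()
v=cv2.cvtColor(c["image"],cv2.COLOR_RGB2HSV)[:,:,2]
P=[]
for u in range(216,332,4):
    col=v[35:75,u].astype(int);i=np.where(col<85)[0]
    i=i[i<(i[0]+14)] if len(i) else i
    if len(i) and not(222>u>214 or 318<u<330):P.append(onz(c,u,35+i.mean(),.073)[:2])
P=np.array(P);print(len(P),P[0],P[-1])
a,b=np.polyfit(P[:,0],P[:,1],1);print(a,np.degrees(np.arctan(a)),np.std(P[:,1]-a*P[:,0]-b))
e=[onz(c,208,51,.072),onz(c,337,58,.072)];print(e,np.linalg.norm(e[0]-e[1]),(e[0]+e[1])/2)
k=[onz(c,85,101,.11),onz(c,456,121,.11)];print(k,np.linalg.norm(k[0]-k[1]))
xm=(e[0][0]+e[1][0])/2;print("mid y",a*xm+b)
```

```text
24 [0.5905 0.2194] [0.5003 0.2309]
-0.12331207424294845 -7.029773490276857 0.0002703605257389583
[array([0.6069, 0.2176, 0.072 ]), array([0.4794, 0.2336, 0.072 ])] 0.1285108594455365 [0.5431 0.2256 0.072 ]
[array([0.7286, 0.2542, 0.11  ]), array([0.3709, 0.2975, 0.11  ])] 0.36030388318528217
mid y 0.22547569310172672
```

Call:
step_arm:
  steps:
    - [0.1,-0.007,0,0,0,0.15,-0.5]
    - [0.2,-0.015,0,0,0,0.3,-0.2]
    - [0.3,-0.02,0,0,0,0.45,0.1]
    - [0.4,-0.028,0,0,0,0.6,0.36]
    - [0.47,-0.032,0,0,0,0.75,0.36]
    - [0.47,-0.032,0,0,0,0.9,0.36]
    - [0.47,-0.032,0,0,0,1,0.36]
    - [0.47,-0.032,0,0,0,1,0.36]

```text
time_s: 6.85
position: [0.5429, 0.2256, 0.2531]
tcp_rot: [[-0.75, -0.662, -0.008], [-0.662, 0.75, 0.0], [0.006, 0.005, -1.0]]
force: [-0.7, -0.5, 0.1]
opening: 0.353
grasp_force: 0.0
```

Call:
step_arm:
  steps:
    - [0,0,0.06,0,0,0.15,0.36]
    - [0,0,0.12,0,0,0.3,0.36]
    - [0,0,0.18,0,0,0.45,0.36]
    - [0,0,0.24,0,0,0.6,0.36]
    - [0,0,0.3,0,0,0.75,0.36]
    - [0,0,0.3,0,0,0.9,0.36]
    - [0,0,0.3,0,0,1,0.36]
    - [0,0,0.3,0,0,1,0.36]

```text
time_s: 7.52
position: [0.5424, 0.2265, 0.1631]
tcp_rot: [[-0.998, 0.058, -0.007], [0.058, 0.998, -0.0], [0.007, -0.001, -1.0]]
force: [-0.1, -0.0, -0.3]
opening: 0.321
grasp_force: 0.0
```

Call:
step_arm:
  steps:
    - [0,0,0,0,0,0.08,0.36]
    - [0,0,0,0,0,0.08,0.36]
    - [0,0,0,0,0,0.08,0.36]
    - [0,0,0,0,0,0.08,0.36]
    - [0,0,0,0,0,0.08,0.36]

```text
time_s: 7.93
position: [0.5434, 0.2263, 0.165]
tcp_rot: [[-0.993, 0.12, -0.004], [0.12, 0.993, 0.0], [0.004, -0.0, -1.0]]
force: [-0.9, 0.5, 0.5]
opening: 0.319
grasp_force: 0.0
```

Run:
```python
from h import *
s=read_state();print(s["position"],s["opening"],move([.543,.2255,.081],down(83)))
```

```text
[0.5434 0.2263 0.165 ] 0.3194878999381633 (array([ 0.0001, -0.0028,  0.2799]), array([-0.0003, -0.005 ,  0.0019]))
```

Call:
step_arm:
  steps:
    - [0,-0.003,0.09,0,0,0,0.36]
    - [0,-0.003,0.18,0,0,0,0.36]
    - [0,-0.003,0.28,0,0,0,0.36]
    - [0,-0.003,0.28,0,0,0,0.36]
    - [0,-0.003,0.28,0,0,0,1]
    - [0,-0.003,0.28,0,0,0,1]
    - [0,-0.003,0.28,0,0,0,1]
    - [0,-0.003,0.28,0,0,0,1]

```text
time_s: 8.6
position: [0.5443, 0.2244, 0.0829]
tcp_rot: [[-0.993, 0.12, -0.001], [0.12, 0.993, -0.002], [0.0, -0.002, -1.0]]
force: [-0.4, -3.3, 2.4]
opening: 0.11
grasp_force: 30.0
```

Call:
step_arm:
  steps:
    - [0,0,0,0,0,0,1]
    - [0,0,0,0,0,0,1]
    - [0,0,0,0,0,0,1]

```text
time_s: 8.85
position: [0.5443, 0.2244, 0.0829]
tcp_rot: [[-0.993, 0.121, -0.001], [0.121, 0.993, -0.001], [0.001, -0.001, -1.0]]
force: [0.4, -5.2, 3.0]
opening: 0.116
grasp_force: 30.0
```

Call:
step_arm:
  steps:
    - [0,-0.08,0,0,0,0,1]
    - [0,-0.17,0,0,0,0,1]
    - [0,-0.26,0,0,0,0,1]
    - [0,-0.35,0,0,0,0,1]
    - [0,-0.44,0,0,0,0,1]
    - [0,-0.5,0,0,0,0,1]
    - [0,-0.545,0,0,0,0,1]
    - [0,-0.545,0,0,0,0,1]

```text
time_s: 9.52
position: [0.524, 0.061, 0.0829]
tcp_rot: [[-0.992, 0.125, -0.001], [0.125, 0.992, -0.0], [0.001, -0.0, -1.0]]
force: [-0.5, -0.2, 4.7]
opening: 0.115
grasp_force: 30.0
```

Call:
step_arm:
  steps:
    - [0,0,0,0,0,0,1]
    - [0,0,0,0,0,0,1]
    - [0,0,0,0,0,0,1]

```text
time_s: 9.77
position: [0.5242, 0.0631, 0.0828]
tcp_rot: [[-0.992, 0.123, -0.001], [0.123, 0.992, 0.0], [0.001, 0.0, -1.0]]
force: [-1.0, -0.9, 5.7]
opening: 0.115
grasp_force: 30.0
```

The drawer is out by about 0.163 m. I'll release the handle, rise and travel to the lenses.

Call:
step_arm:
  steps:
    - [0,0,0,0,0,0,0.36]
    - [0,0,0,0,0,0,0.36]
    - [0,0,0,0,0,0,0.36]
    - [0,0,-0.1,0,0,0,0.36]
    - [0,0,-0.22,0,0,0,0.36]
    - [0,0,-0.35,0,0,0,0.36]
    - [0,0,-0.48,0,0,0,0.36]
    - [0,0,-0.55,0,0,0,0.36]

```text
time_s: 10.43
position: [0.5254, 0.0633, 0.2504]
tcp_rot: [[-0.993, 0.122, 0.003], [0.122, 0.993, -0.0], [-0.003, 0.0, -1.0]]
force: [0.4, -0.1, -0.2]
opening: 0.319
grasp_force: 0.0
```

Call:
step_arm:
  steps:
    - [0.02,-0.12,0,0,0,0.14,0]
    - [0.04,-0.24,0,0,0,0.28,-1]
    - [0.06,-0.37,0,0,0,0.42,-1]
    - [0.08,-0.5,0,0,0,0.57,-1]
    - [0.1,-0.62,0,0,0,0.71,-1]
    - [0.12,-0.74,0,0,0,0.86,-1]
    - [0.14,-0.87,0,0,0,1,-1]
    - [0.16,-1,0,0,0,1,-1]

```text
time_s: 11.1
position: [0.4387, -0.23, 0.2464]
tcp_rot: [[-0.613, 0.79, -0.003], [0.79, 0.613, 0.001], [0.003, -0.002, -1.0]]
force: [1.2, -0.6, -0.5]
opening: 0.842
grasp_force: 0.0
```

Call:
step_arm:
  steps:
    - [0,0,0,0,0,0.15,-1]
    - [0,0,0,0,0,0.3,-1]
    - [0,0,0,0,0,0.45,-1]
    - [0,0,0,0,0,0.6,-1]
    - [0,0,0,0,0,0.75,-1]
    - [0,0,0,0,0,0.9,-1]
    - [0,0,0,0,0,1,-1]

```text
time_s: 11.68
position: [0.4394, -0.2286, 0.2463]
tcp_rot: [[0.127, 0.992, -0.004], [0.992, -0.127, 0.001], [0.0, -0.004, -1.0]]
force: [0.4, -0.3, 0.4]
opening: 0.997
grasp_force: 0.0
```

Call:
step_arm:
  steps:
    - [0,0,0,0,0,0.15,-1]
    - [0,0,0,0,0,0.3,-1]
    - [0,0,0,0,0,0.45,-1]
    - [0,0,0,0,0,0.6,-1]
    - [0,0,0,0,0,0.75,-1]
    - [0,0,0,0,0,0.9,-1]
    - [0,0,0,0,0,1,-1]
    - [0,0,0,0,0,1,-1]

```text
time_s: 12.35
position: [0.4394, -0.2285, 0.2463]
tcp_rot: [[0.789, 0.614, -0.004], [0.614, -0.789, 0.001], [-0.003, -0.003, -1.0]]
force: [-0.1, 0.1, 0.2]
opening: 1.003
grasp_force: 0.0
```

Run:
```python
from h import *
s=read_state();print(s["position"],s["joint_positions"],move([.42,-.295,.25],down(-85)))
```

```text
[ 0.4394 -0.2285  0.2463] [-40.3559  20.459  100.3035  -0.135   59.426   11.7984] (array([-0.1874,  0.135 , -0.0124]), array([-0.0025,  0.0043,  0.7314]))
```

Call:
step_arm:
  steps:
    - [-0.05,0.02,0,0,0,0.15,-1]
    - [-0.05,0.02,0,0,0,0.3,-1]
    - [-0.05,0.02,0,0,0,0.45,-1]
    - [-0.05,0.02,0,0,0,0.6,-1]
    - [-0.05,0.02,0,0,0,0.73,-1]
    - [-0.05,0.02,0,0,0,0.73,-1]
    - [-0.05,0.02,0,0,0,0.73,-1]
    - [-0.05,0.02,0,0,0,0.73,-1]

```text
time_s: 13.02
position: [0.4313, -0.2426, 0.2463]
tcp_rot: [[0.996, 0.093, -0.004], [0.093, -0.996, 0.0], [-0.004, -0.001, -1.0]]
force: [0.4, 0.1, -0.0]
opening: 0.996
grasp_force: 0.0
```

```bash
cat > lens.py <<'E'
from h import *
s=read_state();print(s["position"],s["time_s"])
c=grab("wrist");np.save("wl.npy",c,allow_pickle=True);im=c["image"]
for n,m in(("amber",mask(im,8,22)),("red",mask(im,0,5)|mask(im,172,180))):
    for r in rect_world(c,m,.03,100):print(n,*np.round(r[:5],4),r[5].round())
c=grab("top")
for n,m in(("amber",mask(c["image"],8,20)),("red",mask(c["image"],0,5)|mask(c["image"],172,180))):
    for r in rect_world(c,m,0.030,40):
        if 250<r[5][0]<430:print("top",n,*np.round(r[:5],3),r[5].round())
E
python3 lens.py
```

```text
[ 0.4313 -0.2426  0.2463] 13.0167
amber 0.0886 -0.4933 94.9653 25.1541 21.7317 [410. 406.]
amber 0.279 -0.4368 429.18 27.4549 -84.6607 [388. 316.]
amber 0.3435 -0.4711 78.9412 34.6594 18.2117 [447. 271.]
amber 0.3023 -0.0326 79.172 34.6368 -7.4763 [112. 271.]
amber 0.4211 -0.3575 77.5529 39.872 8.6025 [378. 203.]
amber 0.4285 -0.2436 86.6047 37.662 3.8303 [282. 182.]
red 0.4286 -0.127 86.3318 39.9692 21.1103 [179. 182.]
red 0.546 -0.2417 86.5606 38.1073 -14.8275 [289.  86.]
top amber 0.39 -0.364 38.574 38.149 -84.687 [384. 255.]
top red 0.427 -0.127 85.838 36.786 21.172 [297. 239.]
top red 0.546 -0.243 85.861 37.229 -15.101 [340. 197.]
```

Call:
step_arm:
  steps:
    - [-0.01,0.003,0.12,0,0,0.033,-1]
    - [-0.01,0.003,0.25,0,0,0.033,-0.7]
    - [-0.01,0.003,0.38,0,0,0.033,-0.5]
    - [-0.01,0.003,0.5,0,0,0.033,-0.4]
    - [-0.01,0.003,0.62,0,0,0.033,-0.4]
    - [-0.01,0.003,0.705,0,0,0.033,-0.4]
    - [-0.01,0.003,0.705,0,0,0.033,-0.4]
    - [-0.01,0.003,0.705,0,0,0.033,1]

```text
time_s: 13.78
position: [0.4273, -0.2437, 0.0334]
tcp_rot: [[0.998, 0.065, -0.006], [0.065, -0.998, 0.002], [-0.006, -0.002, -1.0]]
force: [0.9, 1.0, 0.2]
opening: 0.683
grasp_force: 0.0
```

Call:
step_arm:
  steps:
    - [0,0,0,0,0,0,1]
    - [0,0,0,0,0,0,1]
    - [0,0,0,0,0,0,1]
    - [0,0,0,0,0,0,1]
    - [0,0,0,0,0,0,1]

```text
time_s: 14.2
position: [0.4279, -0.2442, 0.0356]
tcp_rot: [[0.998, 0.064, -0.003], [0.064, -0.998, -0.001], [-0.003, 0.001, -1.0]]
force: [0.6, 0.1, 2.9]
opening: 0.46
grasp_force: 30.0
```

Call:
step_arm:
  steps:
    - [0,0,-0.08,0,0,0,1]
    - [0,0,-0.17,0,0,0,1]
    - [0,0,-0.3,0,0,0,1]
    - [0,0,-0.43,0,0,0,1]
    - [0,0,-0.56,0,0,0,1]
    - [0,0,-0.68,0,0,0,1]
    - [0,0,-0.715,0,0,0,1]
    - [0,0,-0.715,0,0,0,1]

```text
time_s: 14.87
position: [0.4299, -0.2451, 0.2532]
tcp_rot: [[0.998, 0.064, 0.003], [0.064, -0.998, -0.006], [0.002, 0.006, -1.0]]
force: [-0.1, -0.7, -1.7]
opening: 0.457
grasp_force: 30.0
```

Run:
```python
from h import *
s=read_state();print(s["position"],s["opening"],s["grasp_force"])
c=grab("top");np.save("t2.npy",c,allow_pickle=True)
cv2.imwrite("pics/t2.png",cv2.resize(c["image"][90:290,30:300,::-1],None,fx=2.9,fy=2.9,interpolation=cv2.INTER_CUBIC))
print(move([.478,.182,.25],down(-7)))
for t in[(-35,60),(-35,-60),(-97,159),(-97,-159)]:
    x,y=t[0]/1e3,t[1]/1e3;p=[.542+x*.122-y*.9925,.2094+x*.9925+y*.122,.03];print(t,p,(proj(c,p)-[30,90])*2.9)
```

```text
[ 0.4299 -0.2451  0.2532] 0.4569503706856289 29.99502182006836
(array([ 0.2547, -1.4071, -0.0006]), array([ 0.0014,  0.0033, -1.7631]))
(-35, 60) [0.47818000000000005, 0.1819825, 0.03] [447.967  372.1547]
(-35, -60) [0.59728, 0.1673425, 0.03] [468.1835 247.655 ]
(-97, 159) [0.37235850000000004, 0.1325255, 0.03] [496.8167 486.0656]
(-97, -159) [0.6879735, 0.0937295, 0.03] [548.6049 155.7967]
```

View pics/t2.png

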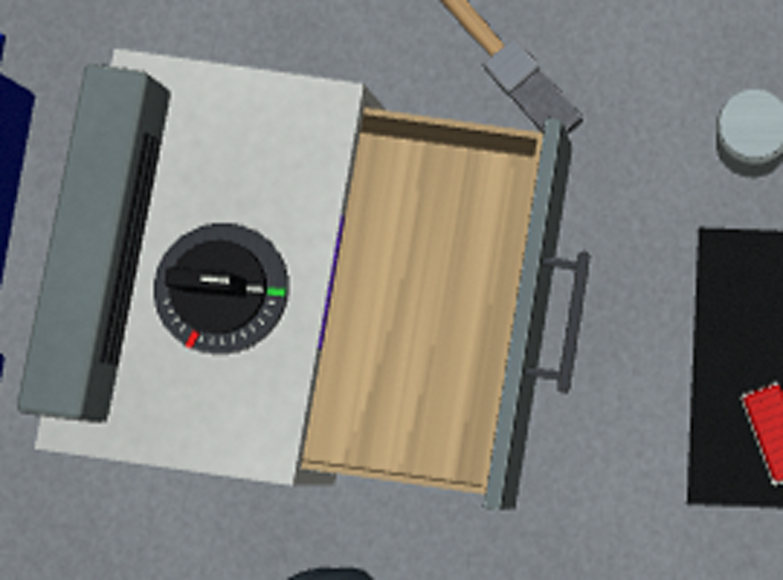

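The drawer is open and its floor corners match my prediction within a few mm. It shoved a brush, which isn't judged. Carrying the lens over.

Call:
step_arm:
  steps:
    - [0.03,-0.1,0,0,0,0,1]
    - [0.05,-0.22,0,0,0,-0.14,1]
    - [0.08,-0.34,0,0,0,-0.28,1]
    - [0.11,-0.46,0,0,0,-0.42,1]
    - [0.14,-0.58,0,0,0,-0.56,1]
    - [0.16,-0.7,0,0,0,-0.7,1]
    - [0.18,-0.82,0,0,0,-0.84,1]
    - [0.2,-0.94,0,0,0,-0.98,1]

```text
time_s: 15.58
position: [0.4685, 0.0432, 0.247]
tcp_rot: [[0.669, 0.744, -0.009], [0.744, -0.669, 0.001], [-0.005, -0.007, -1.0]]
force: [1.4, -0.4, -0.6]
opening: 0.46
grasp_force: 30.0
```

Call:
step_arm:
  steps:
    - [0,0,0,0,0,0,1]
    - [0,0,0,0,0,0,1]
    - [0,0,0,0,0,0,1]

```text
time_s: 15.83
position: [0.4693, 0.0414, 0.2477]
tcp_rot: [[0.672, 0.74, -0.007], [0.74, -0.672, 0.0], [-0.005, -0.006, -1.0]]
force: [0.1, 0.6, -0.3]
opening: 0.457
grasp_force: 30.0
```

Run:
```python
from h import *
s=read_state();print(s["position"],s["opening"],s["grasp_force"],move([.478,.182,.25],down(-7)))
```

```text
[0.4693 0.0414 0.2477] 0.45709158735391886 29.994893074035645 (array([ 0.3666, -0.2936, -0.0078]), array([-0.0089,  0.0038, -0.783 ]))
```

Call:
step_arm:
  steps:
    - [0.08,-0.06,0,0,0,-0.14,1]
    - [0.16,-0.13,0,0,0,-0.28,1]
    - [0.25,-0.2,0,0,0,-0.42,1]
    - [0.33,-0.26,0,-0.01,0.004,-0.56,1]
    - [0.366,-0.293,0,-0.01,0.004,-0.7,1]
    - [0.366,-0.293,0,-0.01,0.004,-0.783,1]
    - [0.366,-0.293,0,-0.01,0.004,-0.783,1]
    - [0.366,-0.293,0,-0.01,0.004,-0.783,1]

```text
time_s: 16.5
position: [0.4791, 0.1803, 0.2485]
tcp_rot: [[0.126, 0.992, 0.003], [0.992, -0.126, -0.001], [-0.0, 0.003, -1.0]]
force: [0.5, 0.8, -1.0]
opening: 0.455
grasp_force: 30.0
```

Call:
step_arm:
  steps:
    - [0,0,0.1,0,0,0,1]
    - [0,0,0.2,0,0,0,1]
    - [0,0,0.3,0,0,0,1]
    - [0,0,0.4,0,0,0,1]
    - [0,0,0.5,0,0,0,1]
    - [0,0,0.55,0,0,0,1]
    - [0,0,0.55,0,0,0,1]
    - [0,0,0.55,0,0,0,1]

```text
time_s: 17.17
position: [0.4797, 0.1803, 0.0835]
tcp_rot: [[0.126, 0.992, 0.002], [0.992, -0.126, -0.001], [-0.0, 0.002, -1.0]]
force: [0.1, 0.4, -0.4]
opening: 0.458
grasp_force: 30.0
```

Call:
step_arm:
  steps:
    - [0,0,0.013,0,0,0,1]
    - [0,0,0.027,0,0,0,1]
    - [0,0,0.04,0,0,0,1]
    - [0,0,0.04,0,0,0,1]

```text
time_s: 17.5
position: [0.48, 0.1816, 0.0724]
tcp_rot: [[0.123, 0.992, 0.005], [0.992, -0.123, -0.0], [0.0, 0.005, -1.0]]
force: [0.4, -0.6, -0.9]
opening: 0.456
grasp_force: 30.0
```

Call:
step_arm:
  steps:
    - [0,0,0.013,0,0,0,1]
    - [0,0,0.02,0,0,0,1]
    - [0,0,0.02,0,0,0,1]

```text
time_s: 17.75
position: [0.4797, 0.1817, 0.066]
tcp_rot: [[0.122, 0.993, 0.004], [0.993, -0.122, -0.0], [0.0, 0.004, -1.0]]
force: [0.8, -0.4, -0.7]
opening: 0.46
grasp_force: 30.0
```

Call:
step_arm:
  steps:
    - [0,0,0.008,0,0,0,1]
    - [0,0,0.012,0,0,0,1]
    - [0,0,0.012,0,0,0,1]

```text
time_s: 18.0
position: [0.4798, 0.1817, 0.0624]
tcp_rot: [[0.122, 0.993, 0.004], [0.993, -0.122, -0.0], [0.0, 0.004, -1.0]]
force: [-0.4, -0.5, -1.2]
opening: 0.462
grasp_force: 30.0
```

Call:
step_arm:
  steps:
    - [0,0,0.01,0,0,0,1]
    - [0,0,0.01,0,0,0,1]

```text
time_s: 18.17
position: [0.4798, 0.1816, 0.0592]
tcp_rot: [[0.122, 0.992, 0.004], [0.993, -0.122, -0.0], [0.0, 0.004, -1.0]]
force: [-0.9, -1.1, -0.7]
opening: 0.457
grasp_force: 30.0
```

Call:
step_arm:
  steps:
    - [0,0,0.01,0,0,0,1]
    - [0,0,0.01,0,0,0,1]

```text
time_s: 18.33
position: [0.4797, 0.1816, 0.0562]
tcp_rot: [[0.122, 0.992, 0.004], [0.993, -0.122, -0.0], [0.0, 0.004, -1.0]]
force: [-0.3, -0.1, -0.8]
opening: 0.453
grasp_force: 30.0
```

Call:
step_arm:
  steps:
    - [0,0,0.01,0,0,0,1]
    - [0,0,0.01,0,0,0,1]

```text
time_s: 18.5
position: [0.4802, 0.1817, 0.0537]
tcp_rot: [[0.122, 0.992, 0.005], [0.993, -0.122, -0.0], [0.0, 0.005, -1.0]]
force: [-0.5, 0.2, 1.1]
opening: 0.456
grasp_force: 30.0
```

Call:
step_arm:
  steps:
    - [0,0,0.005,0,0,0,1]
    - [0,0,0.005,0,0,0,1]

```text
time_s: 18.67
position: [0.4802, 0.1817, 0.0535]
tcp_rot: [[0.122, 0.992, 0.005], [0.993, -0.122, -0.0], [0.001, 0.005, -1.0]]
force: [-1.2, 0.1, 12.6]
opening: 0.461
grasp_force: 30.0
```

Call:
step_arm:
  steps:
    - [0,0,0,0,0,0,-0.2]
    - [0,0,0,0,0,0,-0.3]
    - [0,0,0,0,0,0,-0.3]
    - [0,0,-0.1,0,0,0,-0.3]
    - [0,0,-0.22,0,0,0,-0.3]
    - [0,0,-0.35,0,0,0,-0.4]
    - [0,0,-0.48,0,0,0,-0.6]
    - [0,0,-0.66,0,0,0,-1]

```text
time_s: 19.33
position: [0.4782, 0.1815, 0.2387]
tcp_rot: [[0.122, 0.992, 0.002], [0.992, -0.122, -0.001], [-0.0, 0.002, -1.0]]
force: [0.6, -0.2, -0.0]
opening: 0.773
grasp_force: 0.0
```

Run:
```python
from h import *
c=grab("wrist");im=c["image"];cv2.imwrite("pics/w4.png",im[:,:,::-1])
for r in rect_world(c,mask(im,8,22,170),.048,300):print(*np.round(r[:5],4),r[5].round())
```

```text
0.4803 0.1834 85.637 36.7336 83.308 [281. 193.]
```

View pics/w4.png

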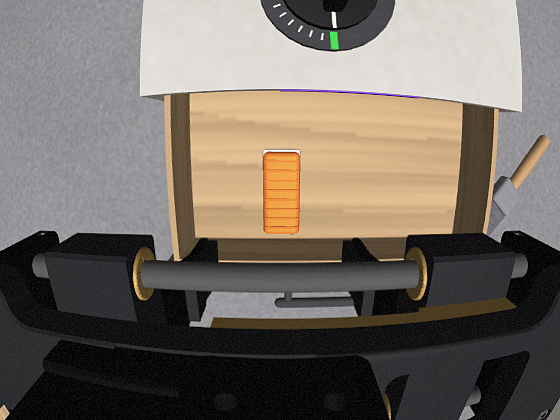

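The first lens lies flat at (281,193). Now for the second.

Call:
step_arm:
  steps:
    - [-0.1,0,0,0,0,0.05,-1]
    - [-0.22,0,0,0,0,0.15,-1]
    - [-0.34,0,0,0,0,0.3,-1]
    - [-0.47,0,0,0,0,0.45,-1]
    - [-0.6,0,0,0,0,0.6,-1]
    - [-0.73,0,0,0,0,0.7,-1]
    - [-0.86,0,0,0,0,0.8,-1]
    - [-0.98,0,0,0,0,0.9,-1]

```text
time_s: 20.05
position: [0.4425, -0.1121, 0.2373]
tcp_rot: [[0.74, 0.672, 0.004], [0.672, -0.74, -0.0], [0.003, 0.003, -1.0]]
force: [0.5, -0.7, 0.4]
opening: 0.998
grasp_force: 0.0
```

Call:
step_arm:
  steps:
    - [0,0,0,0,0,0,-1]
    - [0,0,0,0,0,0,-1]
    - [0,0,0,0,0,0,-1]

```text
time_s: 20.3
position: [0.4427, -0.1098, 0.2372]
tcp_rot: [[0.738, 0.675, 0.003], [0.675, -0.738, 0.001], [0.003, 0.001, -1.0]]
force: [0.6, 0.6, 0.4]
opening: 1.002
grasp_force: 0.0
```

Run:
```python
from h import *
s=read_state();print(s["position"],s["joint_positions"],move([.417,-.36,.247],down(-81)))
```

```text
[ 0.4427 -0.1098  0.2372] [-28.1006  18.1169 106.2802   0.1645  55.4699  19.3563] (array([-0.626 ,  0.5576, -0.0339]), array([ 0.0006, -0.0042,  0.7433]))
```

Call:
step_arm:
  steps:
    - [-0.09,0.08,0,0,0,0.14,-1]
    - [-0.18,0.16,0,0,0,0.28,-1]
    - [-0.27,0.24,-0.01,0,0,0.42,-1]
    - [-0.36,0.32,-0.02,0,0,0.56,-1]
    - [-0.45,0.4,-0.03,0,0,0.7,-1]
    - [-0.54,0.48,-0.034,0,0,0.743,-1]
    - [-0.626,0.558,-0.034,0,0,0.743,-1]
    - [-0.626,0.558,-0.034,0,0,0.743,-1]

```text
time_s: 20.97
position: [0.419, -0.3659, 0.248]
tcp_rot: [[0.988, 0.156, 0.007], [0.156, -0.988, -0.006], [0.006, 0.007, -1.0]]
force: [1.0, 0.2, 0.5]
opening: 1.001
grasp_force: 0.0
```

Call:
step_arm:
  steps:
    - [0,0,0,0,0,0,-1]
    - [0,0,0,0,0,0,-1]

```text
time_s: 21.13
position: [0.418, -0.3582, 0.2471]
tcp_rot: [[0.987, 0.159, 0.003], [0.159, -0.987, 0.002], [0.003, -0.002, -1.0]]
force: [-0.5, 0.5, -0.7]
opening: 1.001
grasp_force: 0.0
```

```bash
python3 lens.py; python3 -c "
from h import *
print(move([.417,-.36,.035],down(-81)))"
```

```text
[ 0.418  -0.3582  0.2471] 21.1333
amber 0.0968 -0.6289 93.0 26.0936 23.8177 [410. 406.]
amber 0.2819 -0.561 428.1893 30.2266 -81.1473 [380. 316.]
amber 0.3475 -0.5913 78.7256 34.6625 21.8732 [447. 271.]
amber 0.2766 -0.1566 78.6621 34.7139 -3.4468 [112. 271.]
amber 0.4153 -0.3603 86.045 37.7399 7.9082 [281. 198.]
red 0.4289 -0.1293 86.7388 43.9377 21.8042 [ 97. 155.]
red 0.5454 -0.2439 86.8035 39.7705 -14.9588 [197.  64.]
top red 0.427 -0.127 85.829 37.033 21.337 [297. 239.]
top red 0.546 -0.244 85.862 37.118 -15.102 [340. 197.]
(array([-0.0073,  0.0074,  0.7081]), array([-0.0015, -0.0046,  0.0046]))
```

Call:
step_arm:
  steps:
    - [-0.012,0.006,0.12,0,0,0.01,-1]
    - [-0.012,0.006,0.25,0,0,0.01,-0.7]
    - [-0.012,0.006,0.38,0,0,0.01,-0.5]
    - [-0.012,0.006,0.5,0,0,0.01,-0.4]
    - [-0.012,0.006,0.62,0,0,0.01,-0.4]
    - [-0.012,0.006,0.708,0,0,0.01,-0.4]
    - [-0.012,0.006,0.708,0,0,0.01,-0.4]
    - [-0.012,0.006,0.708,0,0,0.01,1]

```text
time_s: 21.9
position: [0.4154, -0.361, 0.0349]
tcp_rot: [[0.988, 0.151, 0.003], [0.151, -0.988, 0.002], [0.003, -0.002, -1.0]]
force: [-0.1, -0.2, 0.5]
opening: 0.677
grasp_force: 0.0
```

Call:
step_arm:
  steps:
    - [0,0,0,0,0,0,1]
    - [0,0,0,0,0,0,1]
    - [0,0,0,0,0,0,1]
    - [0,0,0,0,0,0,1]
    - [0,0,0,0,0,0,1]

```text
time_s: 22.32
position: [0.4158, -0.3629, 0.0371]
tcp_rot: [[0.989, 0.149, 0.006], [0.149, -0.989, -0.001], [0.006, 0.002, -1.0]]
force: [0.1, 1.2, 6.9]
opening: 0.455
grasp_force: 30.0
```

Call:
step_arm:
  steps:
    - [0,0,-0.08,0,0,0,1]
    - [0,0,-0.17,0,0,0,1]
    - [0,0,-0.3,0,0,0,1]
    - [0,0,-0.43,0,0,0,1]
    - [0,0,-0.56,0,0,0,1]
    - [0,0,-0.68,0,0,0,1]
    - [0,0,-0.715,0,0,0,1]
    - [0,0,-0.715,0,0,0,1]

```text
time_s: 22.98
position: [0.4156, -0.3643, 0.254]
tcp_rot: [[0.989, 0.149, 0.01], [0.149, -0.989, -0.007], [0.009, 0.009, -1.0]]
force: [1.4, -0.0, -0.8]
opening: 0.451
grasp_force: 30.0
```

```bash
python3 -c "
from h import *
print(move([.597,.167,.25],down(-7)))"
```

```text
(array([ 0.8625, -1.6609,  0.006 ]), array([ 0.0168, -0.0021, -1.6534]))
```

Call:
step_arm:
  steps:
    - [0.05,-0.1,0,0,0,0,1]
    - [0.11,-0.2,0,0,0,-0.13,1]
    - [0.17,-0.31,0,0,0,-0.26,1]
    - [0.23,-0.42,0,0,0,-0.39,1]
    - [0.29,-0.53,0,0,0,-0.52,1]
    - [0.35,-0.64,0,0,0,-0.65,1]
    - [0.41,-0.75,0,0,0,-0.78,1]
    - [0.47,-0.86,0,0,0,-0.9,1]

```text
time_s: 23.65
position: [0.514, -0.0843, 0.2479]
tcp_rot: [[0.651, 0.759, -0.0], [0.759, -0.651, 0.002], [0.001, -0.001, -1.0]]
force: [1.0, 0.1, -0.8]
opening: 0.454
grasp_force: 30.0
```

Call:
step_arm:
  steps:
    - [0,0,0,0,0,0,1]
    - [0,0,0,0,0,0,1]
    - [0,0,0,0,0,0,1]

```text
time_s: 23.9
position: [0.5142, -0.0863, 0.2486]
tcp_rot: [[0.655, 0.756, 0.001], [0.756, -0.655, 0.001], [0.001, 0.0, -1.0]]
force: [-0.1, -0.4, -1.3]
opening: 0.457
grasp_force: 30.0
```

```bash
python3 -c "
from h import *
print(read_state()['opening'],move([.597,.167,.25],down(-7)))"
```

```text
0.4570996188046892 (array([ 0.819 , -0.3442, -0.0041]), array([ 0.0008, -0.0011, -0.7532]))
```

Call:
step_arm:
  steps:
    - [0.12,-0.05,0,0,0,-0.12,1]
    - [0.24,-0.1,0,0,0,-0.25,1]
    - [0.36,-0.15,0,0,0,-0.37,1]
    - [0.48,-0.2,0,0,0,-0.5,1]
    - [0.6,-0.25,0,0,0,-0.63,1]
    - [0.72,-0.3,0,0,0,-0.753,1]
    - [0.819,-0.344,0,0,0,-0.753,1]
    - [0.819,-0.344,0,0,0,-0.753,1]

```text
time_s: 24.57
position: [0.5998, 0.1703, 0.2496]
tcp_rot: [[0.121, 0.993, 0.006], [0.993, -0.121, 0.003], [0.003, 0.005, -1.0]]
force: [-0.1, 0.1, -0.7]
opening: 0.46
grasp_force: 30.0
```

Call:
step_arm:
  steps:
    - [0,0,0,0,0,0,1]
    - [0,0,0.1,0,0,0,1]
    - [0,0,0.2,0,0,0,1]
    - [0,0,0.3,0,0,0,1]
    - [0,0,0.4,0,0,0,1]
    - [0,0,0.5,0,0,0,1]
    - [0,0,0.55,0,0,0,1]
    - [0,0,0.55,0,0,0,1]

```text
time_s: 25.23
position: [0.5956, 0.1633, 0.0811]
tcp_rot: [[0.126, 0.992, -0.006], [0.992, -0.126, -0.002], [-0.002, -0.005, -1.0]]
force: [0.1, -0.4, -0.5]
opening: 0.459
grasp_force: 30.0
```

Call:
step_arm:
  steps:
    - [0,0,0.03,0,0,0,1]
    - [0,0,0.06,0,0,0,1]
    - [0,0,0.075,0,0,0,1]
    - [0,0,0.075,0,0,0,1]
    - [0,0,0.075,0,0,0,1]

```text
time_s: 25.65
position: [0.5993, 0.1666, 0.0636]
tcp_rot: [[0.122, 0.992, 0.005], [0.992, -0.122, -0.0], [0.0, 0.005, -1.0]]
force: [-0.6, -0.2, -0.7]
opening: 0.459
grasp_force: 30.0
```

Call:
step_arm:
  steps:
    - [0,0,0.012,0,0,0,1]
    - [0,0,0.022,0,0,0,1]
    - [0,0,0.022,0,0,0,1]

```text
time_s: 25.9
position: [0.5988, 0.1668, 0.0563]
tcp_rot: [[0.122, 0.993, 0.004], [0.993, -0.122, -0.0], [0.0, 0.004, -1.0]]
force: [-0.6, -0.1, -1.5]
opening: 0.456
grasp_force: 30.0
```

Call:
step_arm:
  steps:
    - [0,0,0.006,0,0,0,1]
    - [0,0,0.006,0,0,0,1]

```text
time_s: 26.07
position: [0.5991, 0.1668, 0.0552]
tcp_rot: [[0.122, 0.993, 0.005], [0.993, -0.122, -0.0], [0.001, 0.005, -1.0]]
force: [-1.1, 0.0, 1.3]
opening: 0.46
grasp_force: 30.0
```

Call:
step_arm:
  steps:
    - [0,0,0,0,0,0,-0.2]
    - [0,0,0,0,0,0,-0.3]
    - [0,0,0,0,0,0,-0.3]
    - [0,0,-0.1,0,0,0,-0.3]
    - [0,0,-0.22,0,0,0,-0.3]
    - [0,0,-0.35,0,0,0,-0.4]
    - [0,0,-0.48,0,0,0,-0.4]
    - [0,0,-0.65,0,0,0,-0.4]

```text
time_s: 26.73
position: [0.5975, 0.1666, 0.2415]
tcp_rot: [[0.122, 0.992, 0.003], [0.992, -0.122, -0.0], [-0.0, 0.003, -1.0]]
force: [-0.3, 0.1, 0.1]
opening: 0.694
grasp_force: 0.0
```

Call:
step_arm:
  steps:
    - [0,0,0,0,0,0,0]
    - [0,0,0,0,0,0,1]
    - [0,0,0,0,0,0,1]

```text
time_s: 26.98
position: [0.5976, 0.1667, 0.2401]
tcp_rot: [[0.122, 0.993, 0.004], [0.993, -0.122, -0.0], [0.0, 0.004, -1.0]]
force: [-0.2, 0.7, 0.2]
opening: 0.554
grasp_force: 0.0
```

Run:
```python
from h import *
s=read_state();print(s["position"])
c=grab("wrist");im=c["image"];cv2.imwrite("pics/w5.png",im[:,:,::-1])
for r in rect_world(c,mask(im,8,22,170),.048,300):print(*np.round(r[:5],4),r[5].round())
c=grab("top")
for r in rect_world(c,mask(c["image"],8,20),0.03,40):
    if 250<r[5][0]<430:print("top amber left",r[:2])
print(move([.52,.03,.25],down(83-180)))
```

```text
[0.5976 0.1667 0.2401]
0.4831 0.1829 86.1355 39.044 82.768 [172. 192.]
0.5994 0.1679 85.1052 36.6272 82.4217 [280. 193.]
(array([-0.4829, -0.1987, -0.0386]), array([0.0009, 0.0004, 1.9995]))
```

View pics/w5.png

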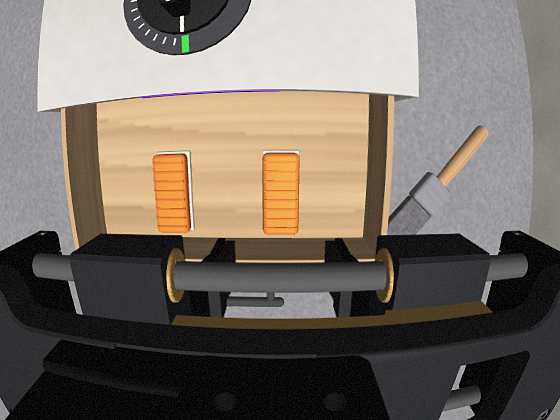

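Both lenses lie flat. I'll move in front of the drawer, then check the brush lying by the drawer's corner before pushing.

Call:
step_arm:
  steps:
    - [-0.1,-0.04,0,0,0,0,1]
    - [-0.22,-0.08,0,0,0,0,1]
    - [-0.34,-0.12,0,0,0,0,1]
    - [-0.46,-0.16,0,0,0,0,1]
    - [-0.524,-0.2,0,0,0,0,1]
    - [-0.524,-0.2,0,0,0,0,1]
    - [-0.524,-0.2,0,0,0,0,1]
    - [-0.524,-0.2,0,0,0,0,1]

```text
time_s: 27.75
position: [0.5196, 0.0184, 0.2391]
tcp_rot: [[0.123, 0.992, 0.003], [0.992, -0.123, 0.001], [0.001, 0.003, -1.0]]
force: [0.3, 0.6, -0.1]
opening: 0.007
grasp_force: 0.0
```

Run:
```python
from h import *
s=read_state();print(s["position"],s["opening"])
c=grab("top");a=cv2.resize(c["image"][80:250,100:270,::-1],(400,400),interpolation=cv2.INTER_CUBIC)
c=grab("scene");b=cv2.resize(c["image"][100:260,290:450,::-1],(400,400),interpolation=cv2.INTER_CUBIC)
cv2.imwrite("pics/b.png",np.hstack([a,b]))
```

```text
[0.5196 0.0184 0.2391] 0.006523644970609026
```

View pics/b.png

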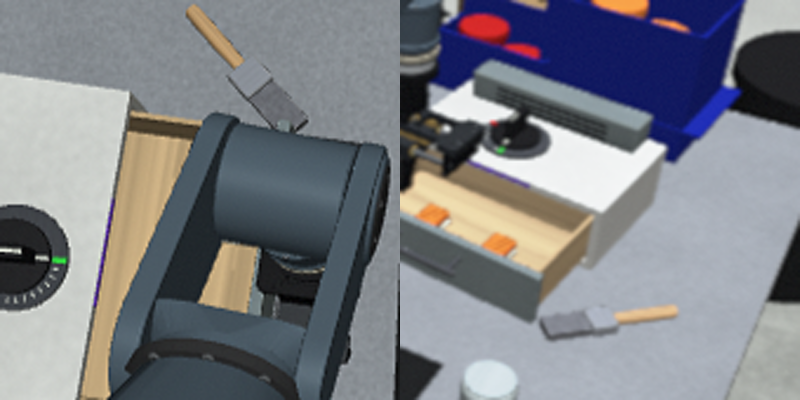

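The brush lies at the panel's outer corner, mostly clear. I'll push gently while watching the force.

Call:
step_arm:
  steps:
    - [0,0,0.12,0,0,0,1]
    - [0,0,0.25,0,0,0,1]
    - [0,0,0.38,0,0,0,1]
    - [0,0,0.5,0,0,0,1]
    - [0,0,0.537,0,0,0,1]
    - [0,0,0.537,0,0,0,1]
    - [0.04,0,0.537,0,0,0,1]
    - [0.06,0,0.537,0,0,0,1]

```text
time_s: 28.52
position: [0.5237, 0.0373, 0.0798]
tcp_rot: [[0.122, 0.993, 0.007], [0.993, -0.122, -0.0], [0.001, 0.007, -1.0]]
force: [0.9, 0.6, 0.3]
opening: -0.001
grasp_force: 0.0
```

Call:
step_arm:
  steps:
    - [0.03,0,0,0,0,0,1]
    - [0.06,0,0,0,0,0,1]
    - [0.1,0,0,0,0,0,1]
    - [0.15,0,0,0,0,0,1]
    - [0.2,0,0,0,0,0,1]
    - [0.25,0,0,0,0,0,1]
    - [0.3,0,0,0,0,0,1]
    - [0.35,0,0,0,0,0,1]

```text
time_s: 29.18
position: [0.5364, 0.1416, 0.0802]
tcp_rot: [[0.122, 0.993, 0.008], [0.993, -0.122, -0.0], [0.001, 0.008, -1.0]]
force: [1.8, -2.1, 0.5]
opening: 0.005
grasp_force: 0.9
```

Call:
step_arm:
  steps:
    - [0.04,0,0,0,0,0,1]
    - [0.08,0,0,0,0,0,1]
    - [0.12,0,0,0,0,0,1]
    - [0.14,0,0,0,0,0,1]
    - [0.14,0,0,0,0,0,1]

```text
time_s: 29.6
position: [0.5401, 0.1834, 0.079]
tcp_rot: [[0.121, 0.993, 0.004], [0.993, -0.121, 0.0], [0.001, 0.004, -1.0]]
force: [-0.4, -0.0, 0.4]
opening: 0.008
grasp_force: 0.0
```

Call:
step_arm:
  steps:
    - [0.02,0,0,0,0,0,1]
    - [0.04,0,0,0,0,0,1]
    - [0.06,0,0,0,0,0,1]
    - [0.06,0,0,0,0,0,1]

```text
time_s: 29.93
position: [0.5426, 0.2005, 0.0789]
tcp_rot: [[0.122, 0.993, 0.005], [0.993, -0.122, 0.0], [0.001, 0.004, -1.0]]
force: [0.1, 1.5, -0.0]
opening: 0.004
grasp_force: 0.0
```

Call:
step_arm:
  steps:
    - [0.015,0,0,0,0,0,1]
    - [0.025,0,0,0,0,0,1]
    - [0.025,0,0,0,0,0,1]

```text
time_s: 30.18
position: [0.5436, 0.2076, 0.079]
tcp_rot: [[0.122, 0.993, 0.005], [0.993, -0.122, 0.0], [0.001, 0.005, -1.0]]
force: [0.1, -0.1, 0.4]
opening: 0.007
grasp_force: 0.0
```

Call:
step_arm:
  steps:
    - [0.01,0,0,0,0,0,1]
    - [0.01,0,0,0,0,0,1]

```text
time_s: 30.35
position: [0.5437, 0.2081, 0.079]
tcp_rot: [[0.12, 0.993, 0.003], [0.993, -0.12, -0.004], [-0.004, 0.004, -1.0]]
force: [-0.5, -8.0, 1.2]
opening: 0.004
grasp_force: 3.9
```

Call:
step_arm:
  steps:
    - [0.006,0,0,0,0,0,1]
    - [0.006,0,0,0,0,0,1]

```text
time_s: 30.52
position: [0.5437, 0.2083, 0.079]
tcp_rot: [[0.12, 0.993, 0.002], [0.993, -0.12, -0.006], [-0.006, 0.003, -1.0]]
force: [-0.1, -13.2, 2.4]
opening: 0.002
grasp_force: 6.4
```

Call:
step_arm:
  steps:
    - [-0.05,0,0,0,0,0,1]
    - [-0.1,0,0,0,0,0,1]
    - [-0.15,0,-0.1,0,0,0,1]
    - [-0.15,0,-0.22,0,0,0,1]
    - [-0.15,0,-0.34,0,0,0,1]
    - [-0.15,0,-0.46,0,0,0,0]
    - [-0.15,0,-0.587,0,0,0,-1]
    - [-0.15,0,-0.587,0,0,0,-1]

```text
time_s: 31.18
position: [0.5424, 0.1679, 0.2632]
tcp_rot: [[0.122, 0.992, 0.021], [0.992, -0.122, 0.002], [0.005, 0.02, -1.0]]
force: [1.9, -0.1, -0.1]
opening: 0.15
grasp_force: 0.0
```

Run:
```python
from h import *
s=read_state();print(s["position"],s["time_s"])
c=grab("wrist");im=c["image"];cv2.imwrite("pics/w6.png",im[:,:,::-1])
x,n=dial(c,(.5417,.3669));print(x,n);marks(c,[.5415,.367])
print(move([.5417,.3669,.25],down(-7)))
```

```text
[0.5424 0.1679 0.2632] 31.1833
[0.5412 0.3659 0.0577] 54
g [247, 33, 9, 17, 121] [251.0165  41.1736] r 0.0490 ang -93.7
w [247, 15, 5, 15, 59] [249.1356  22.1186] r 0.0339 ang -94.2
(array([ 0.6595, -0.0786,  0.0341]), array([ 0.0196, -0.0041, -0.0007]))
```

View pics/w6.png

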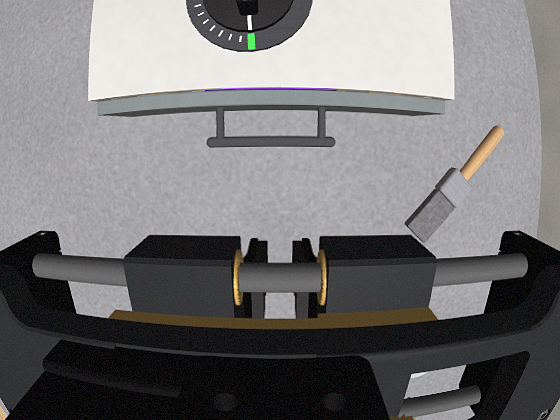

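The drawer is shut and the brush is clear. Now the knob: grip with yaw −3.4° and turn clockwise by 110.5°.

Call:
step_arm:
  steps:
    - [0.12,0,0,0,0,0,-1]
    - [0.25,0,0,0,0,0,-1]
    - [0.38,-0.02,0,0,0,0,-1]
    - [0.5,-0.04,0,0,0,-0.05,-1]
    - [0.62,-0.06,0,0,0,-0.08,-1]
    - [0.66,-0.078,0,0,0,-0.08,-1]
    - [0.66,-0.078,0,0,0,-0.08,-1]
    - [0.66,-0.078,0,0,0,-0.08,-1]

```text
time_s: 31.9
position: [0.5377, 0.3664, 0.2536]
tcp_rot: [[0.058, 0.998, 0.002], [0.998, -0.058, -0.002], [-0.002, 0.002, -1.0]]
force: [-0.1, 0.4, 0.6]
opening: 0.802
grasp_force: 0.0
```

Call:
step_arm:
  steps:
    - [0,0,0,0,0,0,-1]
    - [0,0,0,0,0,0,-1]
    - [0,0,0,0,0,0,-1]

```text
time_s: 32.15
position: [0.5392, 0.3649, 0.2551]
tcp_rot: [[0.062, 0.998, 0.004], [0.998, -0.062, -0.001], [-0.0, 0.004, -1.0]]
force: [-0.4, 0.0, 0.0]
opening: 0.975
grasp_force: 0.0
```

Run:
```python
from h import *
s=read_state();print(s["position"],s["joint_positions"])
print(move([.5417,.3669,.156],down(-3.4)))
c=grab("wrist");e=[onz(c,*p,.072) for p in()]
x,n=dial(c,(.5417,.3669));print(x,n);marks(c,x)
v=cv2.cvtColor(c["image"],cv2.COLOR_RGB2HSV)[:,:,2]
q=proj(c,[.543,.2255,.073]).round().astype(int);print(q,v[q[1]-12:q[1]+13,q[0]])
```

```text
[0.5392 0.3649 0.2551] [24.3293 31.7789 77.7611 -0.1393 70.2632 27.9251]
(array([0.0074, 0.0067, 0.3302]), array([ 0.0052,  0.0005, -0.0033]))
[0.5414 0.3668 0.0582] 98
g [279, 253, 7, 10, 65] [282.     257.8462] r 0.0505 ang -93.0
r [218, 182, 18, 11, 123] [226.7236 186.935 ] r 0.0507 ang 157.9
w [242, 163, 6, 7, 21] [244.381  165.8571] r 0.0473 ang 127.6
w [280, 224, 5, 30, 124] [282.3871 238.8468] r 0.0283 ang -92.2
[290 316] [158 160 157 152 152 149 167 128  17  51  63  69  85  85  81  80  77  79
  82  78  77  78  79  82  76]
```

Call:
step_arm:
  steps:
    - [0.007,0.007,0.12,0,0,0,-1]
    - [0.007,0.007,0.25,0,0,0,-0.5]
    - [0.007,0.007,0.33,0,0,0,-0.2]
    - [0.007,0.007,0.33,0,0,0,0.2]
    - [0.007,0.007,0.33,0,0,0,1]
    - [0.007,0.007,0.33,0,0,0,1]
    - [0.007,0.007,0.33,0,0,0,1]
    - [0.007,0.007,0.33,0,0,0,1]

```text
time_s: 32.87
position: [0.5422, 0.3689, 0.1582]
tcp_rot: [[0.06, 0.998, 0.007], [0.998, -0.06, 0.001], [0.002, 0.007, -1.0]]
force: [-0.3, -0.2, 0.4]
opening: 0.554
grasp_force: 0.0
```

Call:
step_arm:
  steps:
    - [0,0,0,0,0,0,1]
    - [0,0,0,0,0,0,1]
    - [0,0,0,0,0,0,1]
    - [0,0,0,0,0,0,1]
    - [0,0,0,0,0,0,1]
    - [0,0,0,0,0,0,1]

```text
time_s: 33.37
position: [0.5417, 0.3685, 0.1562]
tcp_rot: [[0.06, 0.998, 0.005], [0.998, -0.06, -0.0], [0.0, 0.005, -1.0]]
force: [0.8, 0.0, 0.4]
opening: 0.18
grasp_force: 30.0
```

Call:
step_arm:
  steps:
    - [0,0,0,0,0,0.1,1]
    - [0,0,0,0,0,0.24,1]
    - [0,0,0,0,0,0.38,1]
    - [0,0,0,0,0,0.52,1]
    - [0,0,0,0,0,0.66,1]
    - [0,0,0,0,0,0.8,1]
    - [0,0,0,0,0,0.94,1]
    - [0,0,0,0,0,1,1]

```text
time_s: 34.03
position: [0.5433, 0.3678, 0.1563]
tcp_rot: [[0.751, 0.661, 0.008], [0.661, -0.751, -0.001], [0.005, 0.006, -1.0]]
force: [3.9, -3.6, -1.3]
opening: 0.179
grasp_force: 30.0
```

Call:
step_arm:
  steps:
    - [0,0,0,0,0,0.1,1]
    - [0,0,0,0,0,0.24,1]
    - [0,0,0,0,0,0.38,1]
    - [0,0,0,0,0,0.52,1]
    - [0,0,0,0,0,0.66,1]
    - [0,0,0,0,0,0.8,1]
    - [0,0,0,0,0,0.94,1]
    - [0,0,0,0,0,1,1]

```text
time_s: 34.7
position: [0.5439, 0.3661, 0.1563]
tcp_rot: [[0.998, -0.063, 0.009], [-0.063, -0.998, -0.004], [0.009, 0.004, -1.0]]
force: [6.0, -6.9, -0.3]
opening: 0.184
grasp_force: 30.0
```

Call:
step_arm:
  steps:
    - [0,0,0,0,0,0.12,1]
    - [0,0,0,0,0,0.25,1]
    - [0,0,0,0,0,0.38,1]
    - [0,0,0,0,0,0.44,1]
    - [0,0,0,0,0,0.44,1]
    - [0,0,0,0,0,0.44,1]

```text
time_s: 35.2
position: [0.5437, 0.3653, 0.1563]
tcp_rot: [[0.919, -0.394, 0.008], [-0.394, -0.919, -0.006], [0.009, 0.002, -1.0]]
force: [5.4, -7.8, 0.8]
opening: 0.181
grasp_force: 30.0
```

Yaw is −113.2°. I'll release, rise and check.

Call:
step_arm:
  steps:
    - [0,0,0,0,0,0,-1]
    - [0,0,0,0,0,0,-1]
    - [0,0,0,0,0,0,-1]
    - [0,0,-0.1,0,0,0,-1]
    - [0,0,-0.22,0,0,0,-1]
    - [0,0,-0.33,0,0,0,-1]
    - [0,0,-0.33,0,0,0,-1]
    - [0,0,-0.33,0,0,0,-1]

```text
time_s: 35.87
position: [0.5419, 0.3697, 0.258]
tcp_rot: [[0.919, -0.394, 0.01], [-0.394, -0.919, 0.003], [0.008, -0.006, -1.0]]
force: [-0.1, -0.1, 0.3]
opening: 0.703
grasp_force: 0.0
```

Call:
step_arm:
  steps:
    - [0,0,0,0,0,0,-1]
    - [0,0,0,0,0,0,-1]
    - [0,0,0,0,0,0,-1]

```text
time_s: 36.12
position: [0.5399, 0.3682, 0.2532]
tcp_rot: [[0.919, -0.394, 0.001], [-0.394, -0.919, -0.002], [0.001, 0.001, -1.0]]
force: [-0.2, -0.6, 0.2]
opening: 0.929
grasp_force: 0.0
```

Run:
```python
from h import *
s=read_state();print(s["position"],s["time_s"])
c=grab("wrist");im=c["image"];cv2.imwrite("pics/w7.png",im[:,:,::-1])
x,n=dial(c,(.5417,.3669));print(x,n);marks(c,x)
```

```text
[0.5399 0.3682 0.2532] 36.1167
[0.5413 0.3668 0.058 ] 98
g [326, 180, 18, 13, 127] [334.685  186.0472] r 0.0496 ang -94.0
r [278, 252, 7, 11, 67] [280.9104 257.5522] r 0.0502 ang 156.9
w [279, 223, 5, 30, 148] [281.027 237.5  ] r 0.0273 ang 157.1
```

View pics/w7.png

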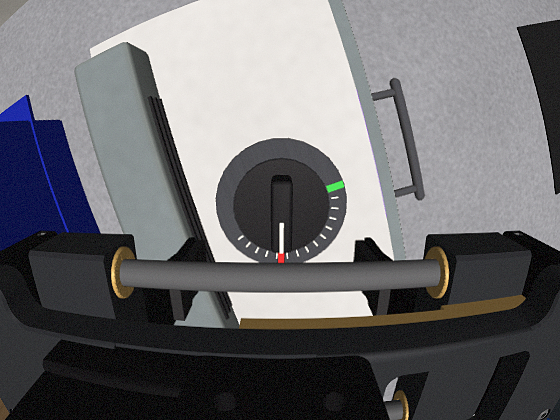

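The pointer lines up with the red mark (both at column 281). I'll check the handle against its shut position, then hand in.

Run:
```python
from h import *
c=grab("wrist");v=cv2.cvtColor(c["image"],cv2.COLOR_RGB2HSV)[:,:,2].astype(int)
P=[]
for r in range(105,180,4):
    i=np.where(v[r,395:430]<90)[0]+395
    if len(i)>4 and np.ptp(i)<14:P.append(onz(c,i.mean(),r,.073)[:2])
P=np.array(P);n=np.array([.122,.9925]);print(len(P),np.median((P-[.543,.2255])@n))
if len(P)>5 and abs(np.median((P-[.543,.2255])@n))<.004: print(hand_in())
```

```text
19 -0.0015738883888309807
the job is handed in; nothing more can be done
None
```

The job is handed in: both amber lenses lie flat in the drawer, the drawer is shut (handle about 1.6 mm from where it started), and the pointer is at the red mark; the only side effect was the drawer pushing the brush aside as it opened.

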